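# Ready the pickling corner of a jeweller's bench

### The job

Get this jeweller's bench ready for pickling: on the warming tray, first slide the kettle sideways off the middle heat ring into the empty end ring, then slide the lidded pickle pan into the heat ring, and only then turn the tray's dial clockwise to its stop. Also slide each soldering board across the bench onto the steel cooling plate, so that all of them lie side by side wholly on the plate, each square across it (its length along the plate's short side). Boards, kettle and pan must be slid, never lifted off the surface or tipped, because the solder has not set and the vessels are full; leave the flask, file block and hammer where they are.

Things in the scene. Friction and masses are not known exactly. Their poses are not given: they have to be found in the camera images.
- tray: Fixed warming tray on the bench: 170 mm deep (its x), 455 mm long (its y, from -245 to +210 mm), flat dark glass top 45 mm above the bench, aluminium sides. Origin: on the bench surface, below the middle of the heat ring. Its y points to the robot's left. Three rings are marked on the top, 135 mm apart along y. Yaw varies by up to 0.1 rad.
- ring_left (a point): Centre of the single ring (112 mm across, marking only) on the tray's top at its left (+y) end; empty at the start.
- ring_heat (a point): Centre of the heat ring (double line, 132 mm across outside, marking only) in the middle; the kettle stands here at the start.
- ring_right (a point): Centre of the single ring (112 mm across, marking only) at the right; the lidded pan stands here at the start.
- dial (a joint): Dial on the right (-y) end of the tray's top, 213 mm from the heat ring's centre. Value: rad, 0 = off, grows as it turns clockwise seen from above, stop at 1.4 (full). It turns easily (0.03 N m) and stays where it is left.
- dial_grip (a point): Point to grip on the dial's vertical axis, 37 mm above the tray's top. The dial's grip is an upright bar 42 mm long, 14 mm thick, its top 7 mm above this point, its underside 23 mm below; at 0 the bar lies along the tray's x, and it turns with the dial. The point's axes turn with it (its x is along the bar).
- kettle: Loose steel kettle with a spout, 90 mm across, 98 mm high, 0.37 to 0.65 kg, flat bottom 86 mm across. Origin: centre of its bottom. A straight wooden handle runs level along its -x, from 30 to 135 mm from the axis, 16 mm wide, 12 mm thick, its middle 45 mm above the bottom; the spout is along +x to 70 mm.
- kettle_grip (a point): Point on the kettle handle's middle line, 78 mm from the kettle's axis, 45 mm above its bottom.
- pan: Loose copper pickle pan, 104 mm across, with a fixed steel lid and black knob (85 mm high in all), 0.41 to 0.72 kg, flat bottom. Origin: centre of its bottom. A straight wooden handle runs level along its -x, from 42 to 147 mm from the axis, 16 mm wide, 12 mm thick, its middle 45 mm above the bottom.
- pan_grip (a point): Point on the pan handle's middle line, 86 mm from the pan's axis, 45 mm above its bottom.
- plate: Fixed steel cooling plate let in flush with the bench top (no step to climb), right of the tray: 140 mm (its x) by 340 mm (its y). Origin: its centre, at bench height. Yaw varies by up to 0.1 rad. It has room for four boards side by side at 80 mm spacing.
- board1: Loose white ceramic soldering board, 100 mm (its x) by 50 mm (its y), 18 mm high, 0.15 to 0.30 kg; a brass round ring pinned on top, within 35 mm of the middle, up to 28 mm above the bench, is part of it. Origin: centre of the underside. None if absent. Starts on the bench between robot and plate, its length roughly away from the robot, about 100 mm from its neighbours.
- board2: Loose white ceramic soldering board, 100 mm (its x) by 50 mm (its y), 18 mm high, 0.15 to 0.30 kg; a brass oval brooch pinned on top, within 35 mm of the middle, up to 28 mm above the bench, is part of it. Origin: centre of the underside. None if absent. Starts on the bench between robot and plate, its length roughly away from the robot, about 100 mm from its neighbours.
- board3: Loose white ceramic soldering board, 100 mm (its x) by 50 mm (its y), 18 mm high, 0.15 to 0.30 kg; a brass narrow bar brooch pinned on top, within 35 mm of the middle, up to 28 mm above the bench, is part of it. Origin: centre of the underside. None if absent. Starts on the bench between robot and plate, its length roughly away from the robot, about 100 mm from its neighbours.
- board4: Loose white ceramic soldering board, 100 mm (its x) by 50 mm (its y), 18 mm high, 0.15 to 0.30 kg; a brass waisted brooch pinned on top, within 35 mm of the middle, up to 28 mm above the bench, is part of it. Origin: centre of the underside. None if absent. Starts on the bench between robot and plate, its length roughly away from the robot, about 100 mm from its neighbours.
- flask: Bystander: green flask, 68 mm across, 215 mm high, beyond the work. Origin: centre of its underside.
- fileblock: Bystander: wooden block 70 by 190 by 40 mm with upright files to 175 mm, beyond the cooling plate. Origin: centre of its underside.
- hammer: Bystander: hammer 260 mm long lying at the near left, up to 35 mm high. Origin: the middle of its length, on the bench.
There are look-alikes about, which are no part of the job. Leave any brown or turquoise look-alike of the board2 alone. Leave any red look-alike of the board1 alone.

How it is judged:
By the outcome, as a careful person would: the job done as asked, in the order asked, and still so for the second after the job is handed in, with the robot touching nothing.
Of board1, board2, board3, board4 only 3 to 4 are there at a start; the rules pass over those that are not, and their reading is None.
At some moment in a run one of board1, board2, board3, board4 may be knocked a few centimetres aside while the robot is not near it.
Once in a run the grip may slacken for a moment while it holds something.
It also fails if it takes over 210 s, if anything falls off the work surface, if the arm or the gripper's body presses on something with over 40 N, if the wrist force passes 120 N, or if a joint passes its speed limit or range.

### The arm

A 6-joint arm with a two-finger parallel gripper is mounted at the origin on the work surface. World frame = base frame: x ahead of the robot, y to its left, z up, the work surface at z = 0. Lengths are in m, angles in rad, forces in N, time in s.
With the tool pointing down it reaches from about 0.425 to 0.95 m from the base axis. Payload 3.5 kg.
Tool frame: the origin (TCP) lies between the finger pads; the fingertips stand 19 mm ahead of it and the grasp point (between the pads) is the TCP; z points along the fingers, y is the line along which they close (so a half turn about z gives the same grasp; the last joint's range is limited). The gripper opens to 85 mm and grips with 20 to 120 N. Pads are 22 mm wide; open, the fingers measure 114 mm over their backs; the gripper's body (76 mm by 85 mm) begins 54 mm behind the grasp point. The pads swing forward as they close: fully open they stand 13 mm farther back than shut.
Start: joints at [1.193, 0.286, 1.577, -0, 1.279, -0.15], TCP at [0.152, 0.658, 0.25] pointing down, gripper open.
Joint ranges: [-2.77, 2.77], [-0.9, 2.22], [0.21, 2.48], [-1.53, 4.67], [0.24, 2.81], [-2.84, 2.84]. Speed limits (rad/s): [2.79, 2.79, 3.14, 3.14, 3.14, 3.14].

### API

Orientations are given as a unit quaternion [x, y, z, w].
In Python, from plant import monitor, eyes, ctrl gives the robot as it stands.
- The arm moves only by the shell command python3 -m handwheel 'ROWS' [FORCE]. ROWS is JSON, a list of rows, each a list of 7 numbers: the shift along the tool's x, y, z in units of 40 cm (1.0 is 40 cm), then the turn, a rotation vector about the tool's x, y, z in units of pi rad (1.0 is pi rad), then the opening, from -1 (shut) to 1 (fully open). A call has 1 to 12 rows; each row is the pose to reach, as a shift and turn from the pose commanded when the call began, along the tool's axes at that moment, turning the shorter way round; what a row does not reach only later rows make up. A row lasts 1/8 s, in which the tool goes at most 62.5 mm and 10.7 degrees, less where a joint would pass 70% of its speed; a pose out of reach is approached as far as the arm can. A call with a number of a shift or a turn outside -1 to 1 is refused whole. A call with a gripper value outside its range is refused whole. The fingers move at their own pace and stop on an object; FORCE is the grip in N (left out, the last holds). Time passes only in rows, so rows that repeat a pose let the fingers close. It gives the time, the measured TCP pose, the force, the opening and the grip force at its end, in the units of the state.
- monitor.get_state(): the state, without advancing time (a new reading comes with each control period).
- eyes.read_camera(name): name is "scene" or "top" or "wrist"; returns the picture (420x560x3 uint8, red, green, blue); there is no depth.
- eyes.camera_params(name): a dict with "K" (3x3 intrinsics, pixels), "R" (3x3) and "t" (3): a world point X has camera coordinates R X + t. Camera axes: x right, y down, z forward; pixel columns grow to the right and rows downward; lengths in m; the calibration is good to about 2 mm. The wrist camera is an equidistant fisheye: a pixel r from the principal point sees the ray r / f radians off the axis. A picture is of the moment at which its call begins: read the wrist's pose just before it. camera_params takes no time and is no camera call; for the wrist camera it gives the pose at the moment of the call.
- ctrl.sign_off(): hands the job in; it is judged then, once.
The state is a dict: "time": time; "qpos": joint angles; "dq": joint speeds; "joint_efforts": joint torques, N m; "eef_pos": TCP position; "tcp_rot": TCP orientation; "contact_force": force on the tool from outside, world axes, zero at the start; "wrist_torque": the same for the moment, N m; "opening": opening from 0.0 (shut) to 1.0 (fully open); "finger_force": force on a finger pad.
Only numpy, scipy, OpenCV 4.12 (cv2) and the standard library are available. Lean on these libraries where they do the work, as an engineer would, in place of code of your own. Each camera call takes 0.05 s, during which the arm holds its last target. There are 200 camera calls.

## Working session

There is one attempt and no reset: what is moved stays moved. The work goes in short steps, Python scripts to look and compute and a shell command to move; the robot and the scene stay as the last step left them, time stands still between calls to the robot, and variables do not carry over. Pictures are saved under pics/ and viewed, at most 14 in all, crops included, and the job is handed in when it is done.

```bash
ls; mkdir -p pics; python3 - <<'E'
from plant import monitor, eyes, ctrl
import cv2
s=monitor.get_state()
print(s)
for n in ("scene","top"):
    im=eyes.read_camera(n); cv2.imwrite(f"pics/{n}0.png",im[:,:,::-1])
    p=eyes.camera_params(n); print(n,p)
E
```

```text
pics
{'time': 0.0, 'qpos': array([ 1.19301027e+00,  2.87176666e-01,  1.57817861e+00, -1.07646284e-05,
        1.27860123e+00, -1.50006403e-01]), 'dq': array([ 0.00157559, -0.00037867,  0.0008508 ,  0.00054582,  0.00030533,
       -0.00050304]), 'joint_efforts': array([-2.95687187e-04, -4.05980551e+01, -2.92621744e+01, -1.75852492e-04,
        5.70274831e-03,  4.31942738e-06]), 'eef_pos': array([0.15217386, 0.65699288, 0.24893892]), 'tcp_rot': array([ 1.13642151e-01,  9.93521044e-01, -1.14235528e-03, -3.03324830e-04]), 'contact_force': array([-0.08441568,  0.04186423, -0.04108872]), 'wrist_torque': array([-0.02353661, -0.0076269 , -0.01697401]), 'finger_force': 0.0, 'opening': 0.9978755056944947}
scene {'K': array([[385.30337863,   0.        , 273.68772862],
       [  0.        , 385.30337863, 212.68126715],
       [  0.        ,   0.        ,   1.        ]]), 'R': array([[-0.22616221,  0.9737807 ,  0.02453185],
       [ 0.52838509,  0.14379777, -0.83673855],
       [-0.81832747, -0.17627637, -0.54705282]]), 't': array([ 0.15979079, -0.20392096,  1.61608601])}
top {'K': array([[394.61147559,   0.        , 272.43549004],
       [  0.        , 394.61147559, 206.08531975],
       [  0.        ,   0.        ,   1.        ]]), 'R': array([[-0.01946756, -0.99980427, -0.00352528],
       [-0.99762352,  0.01965795, -0.06603693],
       [ 0.06609331,  0.00223132, -0.99781095]]), 't': array([-0.02682024,  0.52785171,  1.13555754])}
```

View pics/top0.png

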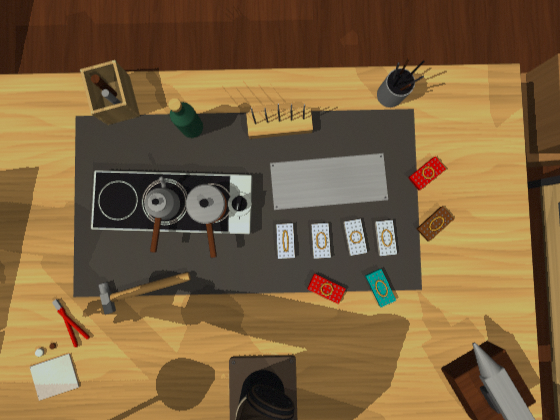

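View pics/scene0.png

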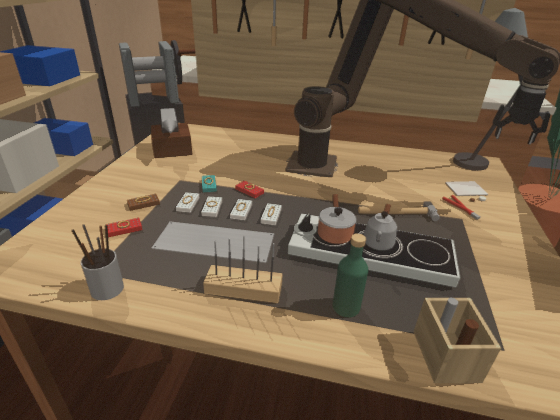

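The top view shows the tray at (93–252, 171–234). The kettle is at (162,202) with its handle running to (155,250). The pan is at (207,203) with its handle running to (213,255). The left ring is empty at (118,200), the dial is at (240,203) and the plate is around (328,181).

What could be taken for a board:
- White boards at (285,241), (320,240), (355,237) and (386,238).
- Red look-alikes at (428,173) and (327,288), brown at (436,223), and turquoise at (381,287).

I choose the four white ones and will check that choice in one close crop.

```bash
cat > h.py <<'E'
import numpy as np, cv2
from plant import monitor, eyes
def ray(n,px,P=None):
    P=P or eyes.camera_params(n); K,R,t=P["K"],P["R"],P["t"]
    px=np.atleast_2d(np.array(px,float)); d=(px-K[:2,2])/K[0,0]
    if n=="wrist":
        r=np.linalg.norm(d,axis=1,keepdims=True); d=np.c_[np.sin(r)*d/np.maximum(r,1e-9),np.cos(r)]
    else: d=np.c_[d,np.ones(len(d))]
    return -R.T@t, d@R
def cast(n,px,z,P=None):
    o,d=ray(n,px,P); return o+d*((z-o[2])/d[:,2])[:,None]
def tri(rs):
    A=0;b=0
    for o,d in rs:
        d=np.ravel(d)/np.linalg.norm(d); M=np.eye(3)-np.outer(d,d); A=A+M; b=b+M@o
    return np.linalg.solve(A,b)
def proj(n,X,P=None):
    P=P or eyes.camera_params(n); c=np.atleast_2d(X)@P["R"].T+P["t"]
    if n=="wrist":
        r=np.hypot(c[:,0],c[:,1]); a=np.arctan2(r,c[:,2]); c=np.c_[c[:,:2]*(a/np.maximum(r,1e-9))[:,None],np.ones(len(c))]
    c=c/c[:,2:]; return (c@P["K"].T)[:,:2]
def pose():
    from scipy.spatial.transform import Rotation as Ro
    s=monitor.get_state(); return s,np.array(s["eef_pos"]),Ro.from_quat(s["tcp_rot"]).as_matrix()
def go(x,y,z,yaw):
    """row numbers to reach: TCP at xyz, tool down, closing line (tool y) at angle pi/2+yaw"""
    from scipy.spatial.transform import Rotation as Ro
    s,p,R=pose(); c,q=np.cos(yaw),np.sin(yaw)
    T=np.array([[-c,-q,0],[-q,c,0],[0,0,-1.]]).T
    T=np.c_[[-c,-q,0],[-q,c,0],[0,0,-1.]]
    print("go",np.round(R.T@(np.array([x,y,z])-p)/.4,4),np.round(Ro.from_matrix(R.T@T).as_rotvec()/np.pi,4))
E
python3 - <<'E'
import cv2,numpy as np
im=cv2.imread("pics/top0.png")
cv2.imwrite("pics/crop0.png",cv2.resize(im[150:310,85:405],None,fx=2.5,fy=2.5,interpolation=cv2.INTER_CUBIC))
sc=cv2.imread("pics/scene0.png")
cv2.imwrite("pics/crops.png",cv2.resize(sc[170:290,150:470],None,fx=2.5,fy=2.5,interpolation=cv2.INTER_CUBIC))
from h import *
hsv=cv2.cvtColor(im,cv2.COLOR_BGR2HSV)
m=((hsv[...,1]<45)&(hsv[...,2]>185)).astype(np.uint8)*255
m[:215]=0;m[262:]=0;m[:,:262]=0
m=cv2.morphologyEx(m,cv2.MORPH_CLOSE,np.ones((9,9)))
for c in cv2.findContours(m,0,2)[0]:
    if cv2.contourArea(c)<150: continue
    r=cv2.minAreaRect(c);b=cast("top",cv2.boxPoints(r),.018);
    e=b[1]-b[0];f=b[2]-b[1]
    if np.hypot(*f[:2])>np.hypot(*e[:2]): e,f=f,e
    print("board",np.round(r[0],1),np.round(b.mean(0)[:2],4),np.linalg.norm(e).round(4),np.linalg.norm(f).round(4),"yaw",np.arctan(e[1]/e[0]).round(3))
# plate
m=((hsv[...,2]>95)&(hsv[...,1]<40)).astype(np.uint8)*255; m[:145]=0;m[216:]=0;m[:,:262]=0;m[:,400:]=0
c=max(cv2.findContours(cv2.morphologyEx(m,cv2.MORPH_OPEN,np.ones((5,5))),0,2)[0],key=cv2.contourArea)
b=cast("top",cv2.boxPoints(cv2.minAreaRect(c)),0);print("plate",b.mean(0).round(4));print(b.round(4))
E
```

```text
board [320.6 240.3] [ 0.425  -0.1749] 0.0952 0.0479 yaw 0.034
board [285.1 240.6] [ 0.4263 -0.0719] 0.0952 0.0479 yaw 0.025
board [386.  237.4] [ 0.4297 -0.3649] 0.0956 0.0481 yaw 0.085
board [355.3 236.8] [ 0.4333 -0.2758] 0.0951 0.0479 yaw 0.154
plate [ 0.5999 -0.2055  0.    ]
[[ 0.6595 -0.0302  0.    ]
 [ 0.6831 -0.3725  0.    ]
 [ 0.5401 -0.3795  0.    ]
 [ 0.5168 -0.0399  0.    ]]
```

View pics/crop0.png

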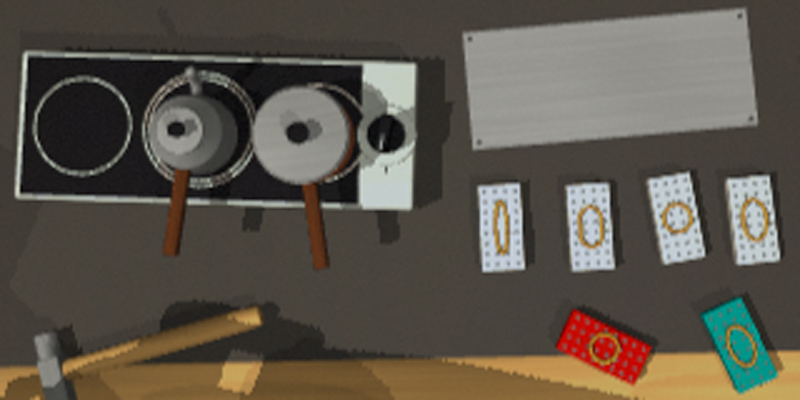

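View pics/crops.png

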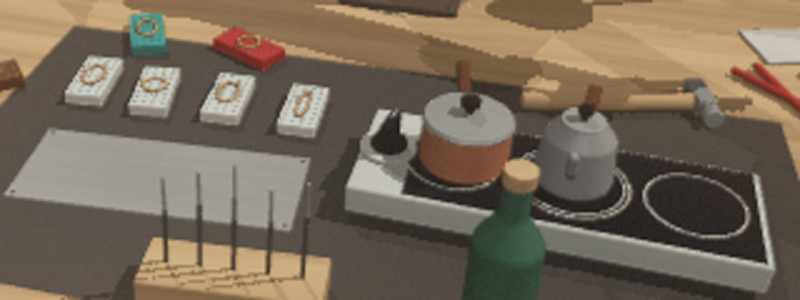

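The crop confirms four white, dotted boards: the bar at (285,241), plus (320,240), (355,237) and (386,238). The coloured ones are clearly separate. Next I estimate the rings and handles roughly, then refine them with the wrist camera.

```bash
cat > tray.py <<'E'
from h import *
def handles(im):
    hsv=cv2.cvtColor(im,cv2.COLOR_BGR2HSV)
    m=(((hsv[...,0]<14)|(hsv[...,0]>172))&(hsv[...,1]>120)&(hsv[...,2]>40)&(hsv[...,2]<190)).astype(np.uint8)*255
    return cv2.morphologyEx(m,cv2.MORPH_OPEN,np.ones((3,3)))
E
python3 - <<'E'
from tray import *
im=cv2.imread("pics/top0.png")
m=handles(im); m[:205]=0;m[270:]=0;m[:,:130]=0;m[:,235:]=0
for c in cv2.findContours(m,0,2)[0]:
    if cv2.contourArea(c)<40: continue
    r=cv2.minAreaRect(c);b=cv2.boxPoints(r);b=b[np.argsort(b[:,1])];e=np.array([b[:2].mean(0),b[2:].mean(0)])
    w=cast("top",e,.09);print("handle",e.round(1),w.round(4),"yaw",np.arctan2(*(w[0]-w[1])[[1,0]]).round(3))
g=cv2.cvtColor(im,cv2.COLOR_BGR2GRAY)
m=((g>80)*255).astype(np.uint8);m[:,:95]=0;m[:175]=0;m[226:]=0;m[:,141:]=0
p=np.argwhere(m)[:,::-1]; print(len(p))
c=max(cv2.findContours(m,0,2)[0],key=cv2.contourArea); 
el=cv2.fitEllipse(c);print("ringL",el,cast("top",el[0],.045))
w=cast("top",c[:,0],.045);print("d",np.ptp(w[:,:2],axis=0),)
q=(np.array([[23,52],[417,61],[412,209],[15,198]])+.5)/2.5-.5+[85,150]
w=cast("top",q,.045);print(w.round(4))
go(.42,.12,.32,.05)
E
```

```text
handle [[208.2 223.7]
 [213.2 257. ]] [[0.4778 0.1389 0.09  ]
 [0.3871 0.1263 0.09  ]] yaw 0.138
handle [[157.5 217.8]
 [152.4 251.4]] [[0.4966 0.2775 0.09  ]
 [0.4055 0.2916 0.09  ]] yaw -0.153
198
ringL ((117.5931167602539, 200.0870819091797), (38.350337982177734, 39.4277229309082), 33.5036506652832) [[0.55129733 0.40498484 0.045     ]]
d [0.11214525 0.11166361]
[[0.638  0.4737 0.045 ]
 [0.6185 0.021  0.045 ]
 [0.4493 0.0294 0.045 ]
 [0.4705 0.4811 0.045 ]]
go [-0.9554 -1.1571 -0.1752] [-0.0007 -0.0002 -0.0884]
```

```bash
python3 -m handwheel '[[-0.1,-0.09,-0.1,0,0,0,1],[-0.43,-0.38,-0.18,0,0,-0.05,1],[-0.865,-0.767,-0.18,0,0,-0.088,1],[-0.865,-0.767,-0.18,0,0,-0.088,1],[-0.865,-0.767,-0.18,0,0,-0.088,1],[-0.865,-0.767,-0.18,0,0,-0.088,1],[-0.865,-0.767,-0.18,0,0,-0.088,1],[-0.865,-0.767,-0.18,0,0,-0.088,1],[-0.865,-0.767,-0.18,0,0,-0.088,1],[-0.865,-0.767,-0.18,0,0,-0.088,1],[-0.865,-0.767,-0.18,0,0,-0.088,1],[-0.865,-0.767,-0.18,0,0,-0.088,1]]' 60
python3 - <<'E'
from tray import *
P=eyes.camera_params("wrist");im=eyes.read_camera("wrist")[:,:,::-1];cv2.imwrite("pics/w1.png",im);np.save("w1.npy",P,allow_pickle=True)
print(P); print(proj("wrist",[[.545,.27,.045],[.5513,.405,.045],[.4055,.2916,.09]],P).round(0))
E
```

```text
time: 1.6
eef_pos: [0.4195, 0.2814, 0.3222]
tcp_rot: [-0.025, 1.0, -0.0, -0.0]
contact_force: [-0.2, 0.9, 0.1]
opening: 1.002
finger_force: 0.0
{'K': array([[325.1922621 ,   0.        , 283.41442141],
       [  0.        , 325.1922621 , 206.63821417],
       [  0.        ,   0.        ,   1.        ]]), 'R': array([[-5.17785120e-02,  9.98658508e-01, -4.11959958e-04],
       [ 9.63464431e-01,  5.00623060e-02,  2.63116051e-01],
       [ 2.62783707e-01,  1.32268488e-02, -9.64764103e-01]]), 't': array([-0.25894533, -0.47055504,  0.33349955])}
[[271. 265.]
 [367. 273.]
 [294. 169.]]
```

View pics/w1.png

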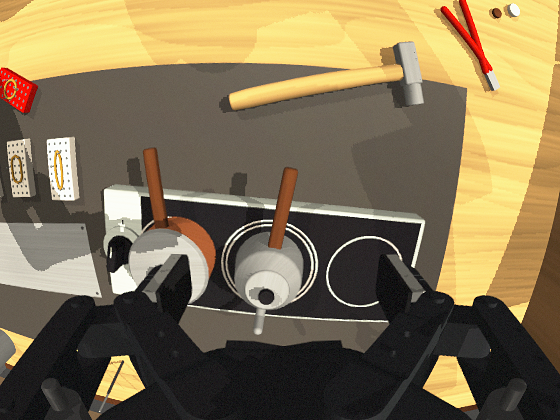

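The wrist view shows the kettle handle from (291,170) to (274,247) and the pan handle from (150,150) to (162,225). The left ring is empty at (368,271) and the dial is at (120,248). I'll take a second wrist view to get heights.

```bash
python3 -m handwheel '[[0,-0.1,0.1,0,0,0,1],[0,-0.25,0.1,0,0,0,1],[0,-0.25,0.1,0,0,0,1],[0,-0.25,0.1,0,0,0,1],[0,-0.25,0.1,0,0,0,1]]'
cat > w2.py <<'E'
from tray import *
P=eyes.camera_params("wrist");im=eyes.read_camera("wrist")[:,:,::-1].copy();cv2.imwrite("pics/w2.png",im);np.save("w2.npy",P,allow_pickle=True)
V=[]
for n in ("w1","w2"):
    P=np.load(n+".npy",allow_pickle=True).item();im=cv2.imread(f"pics/{n}.png");m=handles(im)
    out=[]
    for a,b,yw in ((np.array([.4055,.2916,.09]),None,-.153),(np.array([.3871,.1263,.09]),None,.138)):
        u=np.array([np.cos(yw),np.sin(yw),0]); pr=proj("wrist",np.array([a+u*t for t in (-.012,.078)]),P)
        k=np.zeros(m.shape,np.uint8);cv2.line(k,tuple(int(v) for v in pr[0]),tuple(int(v) for v in pr[1]),255,34)
        c=max(cv2.findContours(m&k,0,2)[0],key=cv2.contourArea)
        mm=np.zeros(m.shape,np.uint8);cv2.drawContours(mm,[c],-1,255,-1)
        p=np.argwhere(mm)[:,::-1].astype(np.float32); f=cv2.fitLine(p,2,0,.01,.01).ravel(); 
        s=(p-f[2:])@f[:2]; e=f[2:]+np.outer([s.min(),s.max()],f[:2]); e=e[np.argsort(e[:,1])]
        out.append((e,P)); print(n,e.round(1))
    V.append(out)
for k in (0,1):
    # plane of each view through handle midline; triangulate near tip
    X=tri([ray("wrist",v[k][0][0],v[k][1]) for v in V]);
    nn=[]
    for v in V:
        o,d=ray("wrist",v[k][0],v[k][1]);q=np.cross(d[0],d[1]);nn.append((q/np.linalg.norm(q),o))
    u=np.cross(nn[0][0],nn[1][0]);u/=np.linalg.norm(u);u*=np.sign(u[0])
    print("tip",X.round(4),"dir",u.round(3))
    for v in V:
        w=cast("wrist",v[k][0],.09,v[k][1]);print("  at .09",w.round(4).tolist(),"yaw",np.arctan2(*(w[1]-w[0])[[1,0]]).round(3))
for v,n in zip(V,("w1","w2")):
    P=v[0][1];g=cv2.imread(f"pics/{n}.png",0)
    m=(g>110).astype(np.uint8)*255; k=np.zeros(m.shape,np.uint8)
    t=np.linspace(0,6.29,80);C=np.array([.551,.4045])
    k=cv2.fillPoly(k,[proj("wrist",np.c_[C[0]+.066*np.cos(t),C[1]+.066*np.sin(t),t*0+.045],P).astype(np.int32)],255)
    k=cv2.fillPoly(k,[proj("wrist",np.c_[C[0]+.048*np.cos(t),C[1]+.048*np.sin(t),t*0+.045],P).astype(np.int32)],0)
    p=np.argwhere(m&k)[:,::-1]; p=p[p[:,1]<250+20*(n=="w1")]
    w=cast("wrist",p,.045,P)[:,:2]; s=np.linalg.lstsq(np.c_[2*w,np.ones(len(w))],(w**2).sum(1),rcond=None)[0]
    print("ringL",n,len(p),s[:2].round(4),"r",np.sqrt(s[2]+s[0]**2+s[1]**2).round(4))
E
python3 w2.py
```

```text
time: 2.28
eef_pos: [0.425, 0.1818, 0.2827]
tcp_rot: [-0.025, 1.0, 0.0, 0.0]
contact_force: [-0.8, 0.5, -0.5]
opening: 1.001
finger_force: 0.0
w1 [[291.2 167.8]
 [273.7 247.8]]
w1 [[147.8 148.2]
 [163.5 228.5]]
w2 [[390.1 174.5]
 [365.1 259.9]]
w2 [[225.8 147.5]
 [239.2 239.8]]
tip [0.4041 0.2888 0.0921] dir [ 0.988 -0.155 -0.001]
  at .09 [[0.4044, 0.2888, 0.09], [0.5, 0.2738, 0.09]] yaw -0.156
  at .09 [[0.4045, 0.2895, 0.09], [0.4996, 0.2746, 0.09]] yaw -0.156
tip [0.3869 0.1236 0.0929] dir [ 0.988  0.148 -0.047]
  at .09 [[0.3873, 0.1223, 0.09], [0.4841, 0.1389, 0.09]] yaw 0.169
  at .09 [[0.387, 0.1231, 0.09], [0.4825, 0.1382, 0.09]] yaw 0.157
ringL w1 266 [0.5515 0.4026] r 0.0544
ringL w2 89 [0.5429 0.4026] r 0.0465
```

View pics/w2.png

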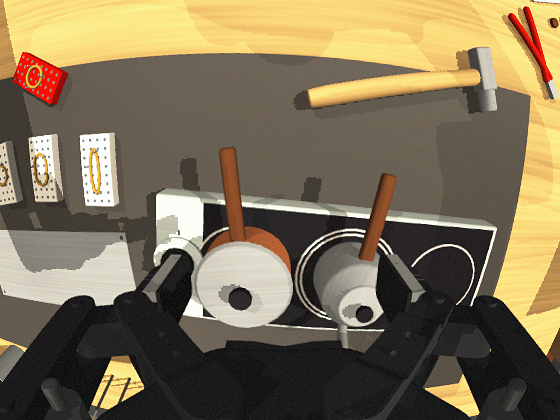

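```bash
python3 - <<'E'
from h import *
go(.4539,.2812,.15,-.156);go(.4539,.2812,.092,-.156)
E
```

```text
go [-0.0847  0.2444  0.3317] [0.0001 0.0001 0.0658]
go [-0.0846  0.2443  0.4767] [0.0001 0.0001 0.0658]
```

```bash
python3 -m handwheel '[[-0.04,0.12,0.1,0,0,0.03,0.2],[-0.0847,0.2444,0.2,0,0,0.066,0.2],[-0.0847,0.2444,0.3,0,0,0.066,0.2],[-0.0847,0.2444,0.3,0,0,0.066,0.2],[-0.0847,0.2444,0.36,0,0,0.066,0.2],[-0.0847,0.2444,0.42,0,0,0.066,0.2],[-0.0847,0.2444,0.45,0,0,0.066,0.2],[-0.0847,0.2444,0.477,0,0,0.066,0.2],[-0.0847,0.2444,0.477,0,0,0.066,0.2],[-0.0847,0.2444,0.477,0,0,0.066,0.2]]' 60
python3 - <<'E'
from h import *
P=eyes.camera_params("wrist");im=eyes.read_camera("wrist")[:,:,::-1];cv2.imwrite("pics/w3.png",im)
s,p,R=pose();print(p,s["contact_force"]);go(.4539,.2812,.092,-.156)
E
```

```text
time: 3.58
eef_pos: [0.4547, 0.2802, 0.0924]
tcp_rot: [0.079, 0.997, 0.0, 0.001]
contact_force: [0.6, -0.8, -0.7]
opening: 0.6
finger_force: 0.0
[0.45475119 0.28016406 0.09246695] [ 0.77993308 -0.79811509  0.28889639]
go [0.0025 0.0022 0.0012] [ 0.0002  0.0005 -0.0008]
```

View pics/w3.png

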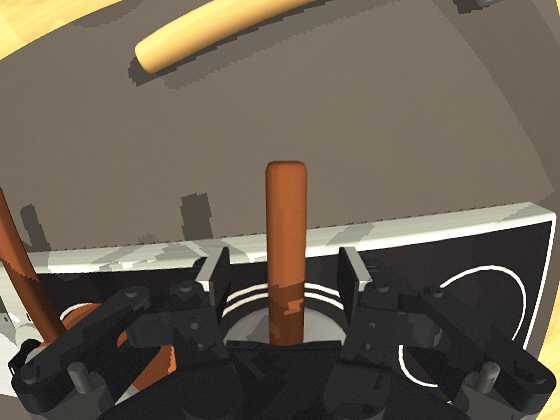

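```bash
python3 -m handwheel '[[0,0,0,0,0,0,-0.2],[0,0,0,0,0,0,-0.4],[0,0,0,0,0,0,-0.6],[0,0,0,0,0,0,-0.8],[0,0,0,0,0,0,-1],[0,0,0,0,0,0,-1]]' 60
python3 -m handwheel '[[0.001,0.015,0,0,0,0,-1],[0.003,0.045,0,0,0,0,-1],[0.005,0.08,0,0,0,0,-1],[0.007,0.115,0,0,0,0,-1],[0.009,0.15,0,0,0,0,-1],[0.011,0.185,0,0,0,0,-1],[0.013,0.22,0,0,0,0,-1],[0.015,0.255,0,0,0,0,-1],[0.017,0.29,0,0,0,0,-1],[0.019,0.32,0,0,0,0,-1],[0.021,0.341,0,0,0,0,-1],[0.021,0.341,0,0,0,0,-1]]'
python3 - <<'E'
from h import *
s,p,R=pose();print(p,s["opening"],s["finger_force"],s["contact_force"])
im=eyes.read_camera("top")[:,:,::-1];cv2.imwrite("pics/top1.png",im)
P=eyes.camera_params("wrist");im=eyes.read_camera("wrist")[:,:,::-1];cv2.imwrite("pics/w4.png",im)
E
```

```text
time: 4.38
eef_pos: [0.4543, 0.2804, 0.0919]
tcp_rot: [0.079, 0.997, 0.0, 0.0]
contact_force: [-1.1, 2.2, 2.7]
opening: 0.172
finger_force: 60.2
time: 5.88
eef_pos: [0.4684, 0.4147, 0.0917]
tcp_rot: [0.08, 0.997, -0.002, 0.001]
contact_force: [0.4, -4.7, 4.0]
opening: 0.175
finger_force: 60.5
[0.4684098  0.41467513 0.09174389] 0.17484819666871687 60.51147758960724 [ 0.43425558 -4.70440561  3.95469075]
```

View pics/w4.png

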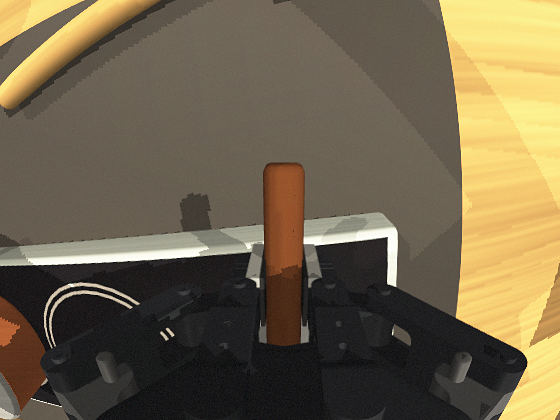

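The handle sits squarely in the pads at (284,290), and the vacated heat ring shows at (95,320). I'll release, rise and check.

```bash
python3 -m handwheel '[[0,0,0,0,0,0,-0.6],[0,0,0,0,0,0,-0.4],[0,0,0,0,0,0,-0.2],[0,0,0,0,0,0,0.1],[0,0,-0.05,0,0,0,0.1],[0,0,-0.15,0,0,0,0.1],[0,0,-0.3,0,0,0,0.1],[0.1,-0.1,-0.45,0,0,-0.05,0.1],[0.2,-0.4,-0.5,0,0,-0.05,0.1],[0.2,-0.5,-0.5,0,0,-0.05,0.1],[0.2,-0.5,-0.5,0,0,-0.05,0.1],[0.2,-0.5,-0.5,0,0,-0.05,0.1]]'
python3 - <<'E'
from tray import *
s,p,R=pose();print(p)
P=eyes.camera_params("wrist");im=eyes.read_camera("wrist")[:,:,::-1].copy();cv2.imwrite("pics/w5.png",im);np.save("w5.npy",P,allow_pickle=True)
t=eyes.read_camera("top")[:,:,::-1].copy();cv2.imwrite("pics/top2.png",t)
m=handles(im);m[320:]=0;m[:60]=0
for c in cv2.findContours(m,0,2)[0]:
    if cv2.contourArea(c)<400: continue
    q=c[:,0].astype(np.float32);f=cv2.fitLine(q,2,0,.01,.01).ravel();s=(q-f[2:])@f[:2];e=f[2:]+np.outer([s.min(),s.max()],f[:2]);e=e[np.argsort(e[:,1])]
    w=cast("wrist",e,.09,P);print(e.round(0).tolist(),w.round(4).tolist(),np.arctan2(*(w[1]-w[0])[[1,0]]).round(3))
cv2.imwrite("pics/v5.png",np.hstack([im[:,:],cv2.resize(t[160:265,85:265],None,fx=4,fy=4)[:420,:]])[:, :1280])
cv2.imwrite("pics/v5.png",cv2.resize(cv2.imread("pics/v5.png"),(800,263)))
E
```

```text
time: 7.48
eef_pos: [0.3561, 0.2294, 0.2942]
tcp_rot: [0.002, 1.0, 0.001, 0.003]
contact_force: [-0.2, -0.7, 0.5]
opening: 0.549
finger_force: 0.0
[0.35610066 0.22941361 0.2941672 ]
[[235.0, 280.0], [259.0, 318.0]] [[0.4662, 0.1738, 0.09], [0.519, 0.1989, 0.09]] 0.444
[[448.0, 238.0], [432.0, 286.0]] [[0.4183, 0.4243, 0.09], [0.4826, 0.4141, 0.09]] -0.157
[[187.0, 213.0], [197.0, 270.0]] [[0.3863, 0.1249, 0.09], [0.4551, 0.1298, 0.09]] 0.071
```

View pics/v5.png

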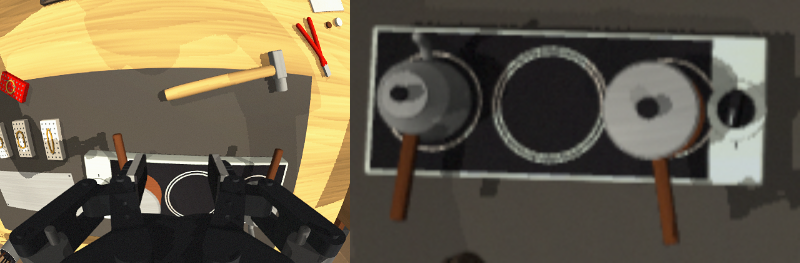

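```bash
python3 - <<'E'
from tray import *
t=cv2.imread("pics/top2.png");g=cv2.cvtColor(t,cv2.COLOR_BGR2GRAY)
C=np.array([.545,.2695]);th=np.linspace(0,6.29,80);k=np.zeros(g.shape,np.uint8)
f=lambda r:(proj("top",np.c_[C[0]+r*np.cos(th),C[1]+r*np.sin(th),th*0+.045])*16).round().astype(np.int32)
cv2.fillPoly(k,[f(.073)],255,shift=4);cv2.fillPoly(k,[f(.045)],0,shift=4)
p=np.argwhere((g>75)&(k>0))[:,::-1];p=p[p[:,0]<180]
w=cast("top",p,.045)[:,:2]
from scipy.optimize import least_squares
s=least_squares(lambda s:np.hypot(*(w-s[:2]).T)-s[2],[*C,.06],loss="soft_l1",f_scale=.003).x
print("heat",len(p),s.round(4))
# pan lid: grey low saturation bright blob
hsv=cv2.cvtColor(t,cv2.COLOR_BGR2HSV);m=((hsv[...,1]<60)&(g>105)).astype(np.uint8)*255
m[:178]=0;m[228:]=0;m[:,:184]=0;m[:,232:]=0
m=cv2.morphologyEx(m,cv2.MORPH_OPEN,np.ones((5,5)))
c=max(cv2.findContours(m,0,2)[0],key=cv2.contourArea);print("lid",cv2.minEnclosingCircle(c))
for z in (.1,.11,.12):print(z,cast("top",cv2.minEnclosingCircle(c)[0],z).round(4))
s,p,R=pose();print(p);yw=.155;u=np.array([np.cos(yw),np.sin(yw)])
g_=np.array([.387,.124])+u*(.147-.092);print(g_)
go(*g_,.15,yw);go(*g_,.092,yw)
E
```

```text
heat 362 [0.5453 0.2704 0.0617]
lid ((203.9540557861328, 203.2567596435547), 19.231914520263672)
0.1 [[0.5331 0.1484 0.1   ]]
0.11 [[0.5323 0.1466 0.11  ]]
0.12 [[0.5316 0.1449 0.12  ]]
[0.35703051 0.23111915 0.29319415]
[0.44134063 0.13249091]
go [-0.2102 -0.2466  0.3583] [ 0.0004  0.0011 -0.0501]
go [-0.2097 -0.2468  0.5033] [ 0.0004  0.0011 -0.0501]
```

```bash
python3 -m handwheel '[[-0.08,-0.1,0.05,0,0,-0.02,0.2],[-0.15,-0.2,0.15,0,0,-0.05,0.2],[-0.21,-0.2466,0.28,0,0,-0.05,0.2],[-0.21,-0.2466,0.33,0,0,-0.05,0.2],[-0.21,-0.2466,0.38,0,0,-0.05,0.2],[-0.21,-0.2466,0.43,0,0,-0.05,0.2],[-0.21,-0.2466,0.48,0,0,-0.05,0.2],[-0.21,-0.2466,0.503,0,0,-0.05,0.2],[-0.21,-0.2466,0.503,0,0,-0.05,0.2],[-0.21,-0.2466,0.503,0,0,-0.05,0.2]]' 60
python3 - <<'E'
from tray import *
s,p,R=pose();print(p,s["contact_force"])
P=eyes.camera_params("wrist");im=eyes.read_camera("wrist")[:,:,::-1].copy();cv2.imwrite("pics/w6.png",im)
m=handles(im);m[290:]=0;m[:,:200]=0;m[:,370:]=0
c=max(cv2.findContours(m,0,2)[0],key=cv2.contourArea)
q=np.argwhere(cv2.drawContours(np.zeros(m.shape,np.uint8),[c],-1,255,-1))[:,::-1].astype(np.float32);f=cv2.fitLine(q,2,0,.01,.01).ravel();s=(q-f[2:])@f[:2];e=f[2:]+np.outer([s.min(),s.max()],f[:2]);e=e[np.argsort(e[:,1])]
w=cast("wrist",e,.09,P);print(cv2.contourArea(c),e.round(0).tolist(),w.round(4).tolist(),np.arctan2(*(w[1]-w[0])[[1,0]]).round(3))
go(.4413,.1325,.092,.155)
E
```

```text
time: 8.82
eef_pos: [0.4414, 0.1326, 0.0911]
tcp_rot: [-0.078, 0.997, 0.0, 0.001]
contact_force: [-0.5, 0.3, 0.1]
opening: 0.6
finger_force: 0.0
[0.44144362 0.13264732 0.09109545] [-0.50409487  0.28539753  0.12715385]
5325.0 [[284.0, 151.0], [280.0, 290.0]] [[0.3864, 0.1241, 0.09], [0.4457, 0.1316, 0.09]] 0.126
go [ 0.0004 -0.0001 -0.0019] [-0.      0.0006  0.0002]
```

```bash
python3 -m handwheel '[[0,0,0,0,0,0.005,-0.2],[0,0,0,0,0,0.005,-0.4],[0,0,0,0,0,0.005,-0.6],[0,0,0,0,0,0.005,-0.8],[0,0,0,0,0,0.005,-1],[0,0,0,0,0,0.005,-1]]' 60
python3 -m handwheel '[[-0.003,0.013,0,0,0,0,-1],[-0.01,0.04,0,0,0,0,-1],[-0.018,0.073,0,0,0,0,-1],[-0.026,0.105,0,0,0,0,-1],[-0.034,0.138,0,0,0,0,-1],[-0.042,0.17,0,0,0,0,-1],[-0.05,0.203,0,0,0,0,-1],[-0.058,0.235,0,0,0,0,-1],[-0.066,0.268,0,0,0,0,-1],[-0.072,0.292,0,0,0,0,-1],[-0.0755,0.305,0,0,0,0,-1],[-0.0755,0.305,0,0,0,0,-1]]'
python3 - <<'E'
from tray import *
s,p,R=pose();print(p,s["contact_force"],s["opening"])
P=eyes.camera_params("wrist");im=eyes.read_camera("wrist")[:,:,::-1].copy();cv2.imwrite("pics/w7.png",im)
m=handles(im);m[290:]=0;m[:,:200]=0;m[:,370:]=0
c=max(cv2.findContours(m,0,2)[0],key=cv2.contourArea)
q=np.argwhere(cv2.drawContours(np.zeros(m.shape,np.uint8),[c],-1,255,-1))[:,::-1].astype(np.float32);f=cv2.fitLine(q,2,0,.01,.01).ravel();s=(q-f[2:])@f[:2];e=f[2:]+np.outer([s.min(),s.max()],f[:2]);e=e[np.argsort(e[:,1])]
w=cast("wrist",e,.09,P);print(e.round(0).tolist(),w.round(4).tolist(),np.arctan2(*(w[1]-w[0])[[1,0]]).round(3))
E
```

```text
time: 9.62
eef_pos: [0.4409, 0.132, 0.0908]
tcp_rot: [-0.07, 0.998, -0.0, 0.0]
contact_force: [-1.9, -4.2, 5.5]
opening: 0.176
finger_force: 59.9
time: 11.12
eef_pos: [0.4542, 0.2571, 0.0908]
tcp_rot: [-0.07, 0.998, -0.0, 0.0]
contact_force: [-0.5, -4.2, 5.0]
opening: 0.176
finger_force: 59.9
[0.45416187 0.25714908 0.09084207] [-0.5406407  -4.21468235  4.99981012] 0.17552853716846276
[[285.0, 153.0], [283.0, 289.0]] [[0.3998, 0.25, 0.09], [0.4579, 0.2575, 0.09]] 0.13
```

```bash
python3 -m handwheel '[[0,0,0,0,0,0,-0.6],[0,0,0,0,0,0,-0.4],[0,0,0,0,0,0,-0.2],[0,0,0,0,0,0,0.1],[0,0,-0.05,0,0,0,0.1],[0,0,-0.15,0,0,0,0.1],[0,0,-0.3,0,0,0,0.1],[0.107,-0.1,-0.4,0,0,0.058,0.1],[0.107,-0.25,-0.475,0,0,0.058,0.1],[0.107,-0.331,-0.475,0,0,0.058,0.1],[0.107,-0.331,-0.475,0,0,0.058,0.1],[0.107,-0.331,-0.475,0,0,0.058,0.1]]'
cat > shot.py <<'E'
from tray import *
import sys
n=sys.argv[1]
P=eyes.camera_params("wrist");im=eyes.read_camera("wrist")[:,:,::-1].copy();cv2.imwrite(f"pics/{n}.png",im);np.save(n+".npy",P,allow_pickle=True)
E
python3 shot.py w8
python3 -m handwheel '[[0,0.08,0.05,0,0,0,0.1],[0,0.17,0.1,0,0,0,0.1],[0,0.17,0.1,0,0,0,0.1],[0,0.17,0.1,0,0,0,0.1]]'
python3 shot.py w9
python3 - <<'E'
from tray import *
for n in("w8","w9"):
    P=np.load(n+".npy",allow_pickle=True).item();print(proj("wrist",[[.5358,.0572,.082],[.5358,.0572,.045]],P).round(0))
t=eyes.read_camera("top")[:,:,::-1].copy();cv2.imwrite("pics/top3.png",t)
a=cv2.imread("pics/w8.png");b=cv2.imread("pics/w9.png")
v=np.hstack([a,b,cv2.resize(t[160:265,85:265],None,fx=4,fy=4)]);print(v.shape)
E
```

```text
time: 12.68
eef_pos: [0.4294, 0.1205, 0.28]
tcp_rot: [0.021, 1.0, 0.0, -0.0]
contact_force: [1.1, -0.1, -1.0]
opening: 0.551
finger_force: 0.0
time: 13.22
eef_pos: [0.4322, 0.1888, 0.2401]
tcp_rot: [0.02, 1.0, -0.0, -0.0]
contact_force: [1.0, 0.1, 0.7]
opening: 0.547
finger_force: 0.0
[[231. 283.]
 [236. 268.]]
[[163. 297.]
 [173. 281.]]
(420, 1840, 3)
```

```bash
python3 - <<'E'
import cv2,numpy as np
a=cv2.imread("pics/w8.png")[220:320,180:280];b=cv2.imread("pics/w9.png")[230:330,113:213];t=cv2.imread("pics/top3.png")[155:265,85:265]
r=lambda i,f:cv2.resize(i,None,fx=f,fy=f,interpolation=cv2.INTER_CUBIC)
v=np.zeros((600,800,3),np.uint8);v[:270,:270]=cv2.resize(r(a,3),(270,270));v[:270,300:570]=cv2.resize(r(b,3),(270,270))
T=r(t,2.9);v[275:275+T.shape[0],:T.shape[1]]=T
cv2.imwrite("pics/v9.png",v)
E
```

```text
(no output)
```

View pics/v9.png

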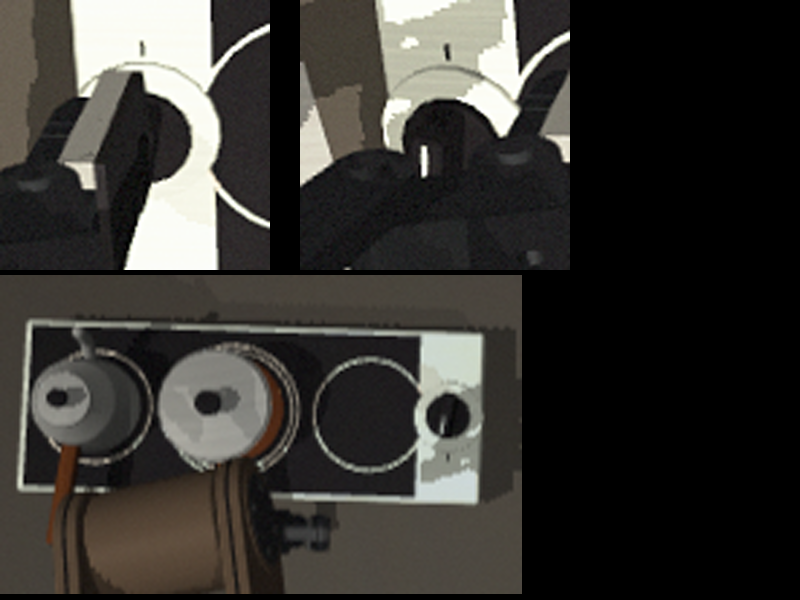

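```bash
python3 - <<'E'
from h import *
for z in(.05,.06,.085):print(cast("top",[239.5,203.3],z).round(4))
P=np.load("w8.npy",allow_pickle=True).item();print(cast("wrist",[235.6,266.5],.046,P).round(4))
P2=np.load("w9.npy",allow_pickle=True).item();print(cast("wrist",[169,281],.055,P2).round(4))
go(.536,.0575,.16,-.043);go(.536,.0575,.084,-.043)
E
```

```text
[[0.5348 0.0562 0.05  ]]
[[0.5341 0.0553 0.06  ]]
[[0.5322 0.0532 0.085 ]]
[[0.5328 0.0575 0.046 ]]
[[0.5302 0.0564 0.055 ]]
go [-0.2714 -0.3155  0.2026] [0.     0.0003 0.0002]
go [-0.2713 -0.3155  0.3926] [0.     0.0003 0.0002]
```

```bash
python3 -m handwheel '[[-0.13,-0.16,0.05,0,0,0,0.2],[-0.2675,-0.318,0.1,0,0,0,0.2],[-0.2675,-0.318,0.2,0,0,0,0.2],[-0.2675,-0.318,0.25,0,0,0,0.2],[-0.2675,-0.318,0.3,0,0,0,0.2],[-0.2675,-0.318,0.34,0,0,0,0.2],[-0.2675,-0.318,0.37,0,0,0,0.2],[-0.2675,-0.318,0.392,0,0,0,0.2],[-0.2675,-0.318,0.392,0,0,0,0.2],[-0.2675,-0.318,0.392,0,0,0,0.2]]' 30
python3 -m handwheel '[[0,0,0,0,0,0,-0.2],[0,0,0,0,0,0,-0.4],[0,0,0,0,0,0,-0.6],[0,0,0,0,0,0,-0.8],[0,0,0,0,0,0,-1],[0,0,0,0,0,0,-1],[0,0,0,0,0,0,-1]]' 30
```

```text
time: 14.58
eef_pos: [0.5345, 0.0567, 0.0842]
tcp_rot: [0.021, 1.0, -0.0, 0.001]
contact_force: [0.7, -0.4, 0.5]
opening: 0.6
finger_force: 0.0
time: 15.45
eef_pos: [0.5351, 0.0553, 0.0842]
tcp_rot: [0.021, 1.0, -0.001, 0.001]
contact_force: [1.5, -3.6, -0.0]
opening: 0.154
finger_force: 35.7
```

```bash
python3 -m handwheel '[[0,-0.002,0,0,0,0.04,-1],[0,-0.002,0,0,0,0.085,-1],[0,-0.002,0,0,0,0.13,-1],[0,-0.002,0,0,0,0.175,-1],[0,-0.002,0,0,0,0.22,-1],[0,-0.002,0,0,0,0.265,-1],[0,-0.002,0,0,0,0.31,-1],[0,-0.002,0,0,0,0.355,-1],[0,-0.002,0,0,0,0.4,-1],[0,-0.002,0,0,0,0.44,-1],[0,-0.002,0,0,0,0.455,-1],[0,-0.002,0,0,0,0.455,-1]]'
python3 - <<'E'
from h import *
s,p,R=pose();print(s["wrist_torque"],s["contact_force"],"angle of tool y",np.arctan2(R[1,1],R[0,1]),s["opening"],s["finger_force"])
E
```

```text
time: 16.95
eef_pos: [0.5348, 0.055, 0.0842]
tcp_rot: [0.67, 0.743, -0.0, 0.002]
contact_force: [1.1, -5.2, 1.1]
opening: 0.154
finger_force: 37.2
[-0.72466792 -0.16652719  0.82568527] [ 1.14106422 -5.18412373  1.14302495] angle of tool y 0.10362406136515943 0.1541601967961266 37.18526065349579
```

```bash
python3 -m handwheel '[[0,0,0,0,0,0,-0.6],[0,0,0,0,0,0,-0.4],[0,0,0,0,0,0,-0.1],[0,0,0,0,0,0,0.2],[0,0,-0.05,0,0,0,0.2],[0,0,-0.15,0,0,0,0.2],[0,0,-0.3,0,0,0,0.2],[0,0,-0.45,0,0,0,0.2],[0,0,-0.5,0,0,0,0.2],[0,0,-0.5,0,0,0,0.2]]'
python3 - <<'E'
from h import *
go(.42,-.13,.29,.06)
E
```

```text
time: 18.2
eef_pos: [0.5345, 0.0559, 0.2849]
tcp_rot: [0.671, 0.741, 0.001, 0.001]
contact_force: [0.1, -0.4, -1.1]
opening: 0.599
finger_force: 0.0
go [-0.4341 -0.3306 -0.0136] [ 0.0007  0.0008 -0.4876]
```

```bash
python3 -m handwheel '[[-0.1,-0.08,0,0,0,-0.05,0.2],[-0.25,-0.2,0,0,0,-0.1,0.2],[-0.434,-0.33,0,0,0,-0.487,0.2],[-0.434,-0.33,0,0,0,-0.487,0.2],[-0.434,-0.33,0,0,0,-0.487,0.2],[-0.434,-0.33,0,0,0,-0.487,0.2],[-0.434,-0.33,0,0,0,-0.487,0.2],[-0.434,-0.33,0,0,0,-0.487,0.2],[-0.434,-0.33,0,0,0,-0.487,0.2],[-0.434,-0.33,0,0,0,-0.487,0.2],[-0.434,-0.33,0,0,0,-0.487,0.2],[-0.434,-0.33,0,0,0,-0.487,0.2]]'
cat > boards.py <<'E'
from h import *
import sys
def boards(n,im,P,z=.018,lo=150):
    hsv=cv2.cvtColor(im,cv2.COLOR_BGR2HSV)
    m=((hsv[...,1]<60)&(hsv[...,2]>lo)).astype(np.uint8)*255
    m=cv2.morphologyEx(m,cv2.MORPH_CLOSE,np.ones((9,9)) if n=="top" else np.ones((13,13)))
    m=cv2.morphologyEx(m,cv2.MORPH_OPEN,np.ones((5,5)))
    res=[]
    for c in cv2.findContours(m,0,2)[0]:
        if cv2.contourArea(c)<200: continue
        w=cast(n,c[:,0],z,P)[:,:2]
        r=cv2.minAreaRect((w*1000).astype(np.float32)); b=cv2.boxPoints(r)
        e=b[1]-b[0];f=b[2]-b[1]
        if np.hypot(*f)>np.hypot(*e): e,f=f,e
        L,W=np.hypot(*e),np.hypot(*f)
        if not(85<L<118 and 42<W<66): continue
        res.append((np.array(r[0])/1000,np.arctan(e[1]/e[0]),L,W))
    return sorted(res,key=lambda r:-r[0][1])
if __name__=="__main__":
    n=sys.argv[1]; P=eyes.camera_params("wrist");im=eyes.read_camera("wrist")[:,:,::-1].copy();cv2.imwrite(f"pics/{n}.png",im);np.save(n+".npy",P,allow_pickle=True)
    for r in boards("wrist",im,P): print("wrist",r[0].round(4),"yaw",round(r[1],3),round(r[2]),round(r[3]))
    t=eyes.read_camera("top")[:,:,::-1].copy();cv2.imwrite(f"pics/t_{n}.png",t)
    for r in boards("top",t,None,lo=185): print("top  ",r[0].round(4),"yaw",round(r[1],3),round(r[2]),round(r[3]))
    print(pose()[1])
E
python3 boards.py b1
```

```text
time: 19.7
eef_pos: [0.4195, -0.1298, 0.2828]
tcp_rot: [-0.029, 1.0, 0.0, -0.001]
contact_force: [0.5, 1.3, -0.2]
opening: 0.603
finger_force: 0.0
wrist [ 0.425  -0.0743] yaw 0.033 100 50
wrist [ 0.4239 -0.1774] yaw 0.041 99 51
wrist [ 0.432  -0.2759] yaw 0.157 100 55
wrist [ 0.4283 -0.3631] yaw 0.087 100 58
top   [ 0.4265 -0.0717] yaw -0.02 95 46
top   [ 0.4295 -0.3624] yaw -0.02 95 47
[ 0.41971481 -0.12994032  0.28332008]
```

View pics/b1.png

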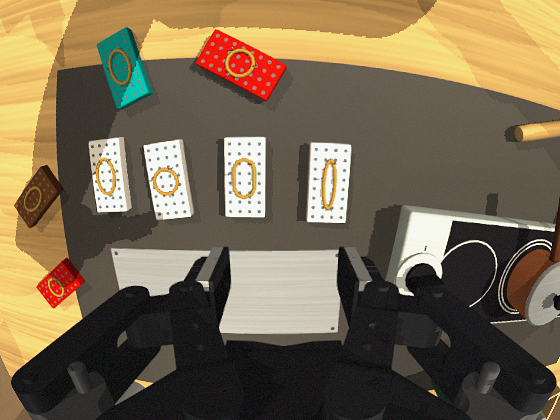

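The wrist view shows the boards at (107,175), (167,180), (245,177) and (329,182). The measured top faces are about 100×50 mm at z = 18 mm. The plate corners are at (113,250) and (333,330), and the dial's base is at (420,270). I'll take the rightmost board in this picture first (the bar brooch).

```bash
python3 - <<'E'
from h import *
P=np.load("b1.npy",allow_pickle=True).item()
print(cast("wrist",[[113,249],[338,247],[339,334]],0,P).round(4))
# board height: corner of bar board in two views (b1, w2) top-face corners
go(.437,-.0739,.09,.033);go(.437,-.0739,.02,.033)
E
```

```text
[[ 0.5431 -0.378   0.    ]
 [ 0.5152 -0.05    0.    ]
 [ 0.6627 -0.0291  0.    ]]
go [-0.0513  0.1373  0.4833] [ 0.0001 -0.0001  0.0078]
go [-0.0514  0.1373  0.6583] [ 0.0001 -0.0001  0.0078]
```

```bash
python3 -m handwheel '[[-0.02,0.06,0.1,0,0,0.008,0.7],[-0.0513,0.1373,0.2,0,0,0.008,0.7],[-0.0513,0.1373,0.33,0,0,0.008,0.7],[-0.0513,0.1373,0.45,0,0,0.008,0.7],[-0.0513,0.1373,0.52,0,0,0.008,0.7],[-0.0513,0.1373,0.57,0,0,0.008,0.7],[-0.0513,0.1373,0.61,0,0,0.008,0.7],[-0.0513,0.1373,0.64,0,0,0.008,0.7],[-0.0513,0.1373,0.658,0,0,0.008,0.7],[-0.0513,0.1373,0.658,0,0,0.008,0.7],[-0.0513,0.1373,0.658,0,0,0.008,0.7]]' 40
python3 shot.py b2
```

```text
time: 21.18
eef_pos: [0.4376, -0.0742, 0.0209]
tcp_rot: [-0.016, 1.0, -0.0, 0.001]
contact_force: [-0.2, -0.2, -0.1]
opening: 0.85
finger_force: 0.0
```

View pics/b2.png

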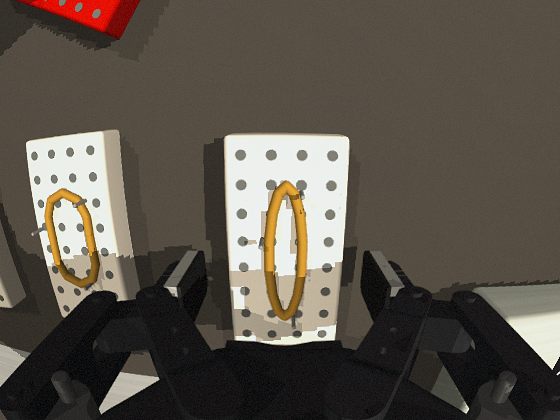

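The board lies between the open pads at (188,270) and (382,270) and clear of its neighbour. Closing now.

```bash
python3 -m handwheel '[[0,0,0,0,0,0,0.4],[0,0,0,0,0,0,0.25],[0,0,0,0,0,0,0],[0,0,0,0,0,0,-0.5],[0,0,0,0,0,0,-1],[0,0,0,0,0,0,-1],[0,0,0,0,0,0,-1]]' 40
python3 - <<'E'
from h import *
go(.604,-.085,.0203,.068)
E
```

```text
time: 22.1
eef_pos: [0.4374, -0.0741, 0.0208]
tcp_rot: [-0.016, 1.0, -0.0, 0.0]
contact_force: [-1.7, 1.1, 4.8]
opening: 0.573
finger_force: 43.2
go [-0.4153 -0.041   0.0015] [-0.      0.0002 -0.0112]
```

```bash
python3 -m handwheel '[[-0.01,-0.001,0,0,0,0,-1],[-0.04,-0.004,0,0,0,-0.001,-1],[-0.08,-0.008,0,0,0,-0.002,-1],[-0.125,-0.012,0,0,0,-0.003,-1],[-0.17,-0.017,0,0,0,-0.005,-1],[-0.215,-0.021,0,0,0,-0.006,-1],[-0.26,-0.026,0,0,0,-0.007,-1],[-0.305,-0.03,0,0,0,-0.008,-1],[-0.35,-0.035,0,0,0,-0.01,-1],[-0.39,-0.039,0,0,0,-0.011,-1],[-0.415,-0.041,0,0,0,-0.011,-1],[-0.415,-0.041,0,0,0,-0.011,-1]]'
python3 -m handwheel '[[0,0,0,0,0,0,0],[0,0,0,0,0,0,0.2],[0,0,0,0,0,0,0.46],[0,0,0,0,0,0,0.46],[0,0,-0.04,0,0,0,0.46],[0,0,-0.12,0,0,0,0.46],[0,0,-0.25,0,0,0,0.46],[0.1,-0.1,-0.4,0,0,0,0.6],[0.3,-0.15,-0.5,0,0,0,0.7],[0.47,-0.15,-0.55,0,0,0,0.7],[0.47,-0.15,-0.55,0,0,0,0.7],[0.47,-0.15,-0.55,0,0,0,0.7]]'
python3 boards.py b3
python3 - <<'E'
from h import *
go(.4359,-.1769,.02,.041)
E
```

```text
time: 23.6
eef_pos: [0.6036, -0.0851, 0.0207]
tcp_rot: [-0.034, 0.999, -0.0, -0.0]
contact_force: [-1.5, -0.1, 4.8]
opening: 0.575
finger_force: 43.5
time: 25.1
eef_pos: [0.4189, -0.1582, 0.2435]
tcp_rot: [-0.032, 0.999, -0.002, 0.003]
contact_force: [0.0, -0.9, -0.2]
opening: 0.853
finger_force: 0.0
wrist [ 0.4238 -0.1776] yaw 0.045 100 50
wrist [ 0.4319 -0.2761] yaw 0.163 100 54
wrist [ 0.4279 -0.3635] yaw 0.092 99 58
top   [ 0.5914 -0.0834] yaw 0.059 98 48
top   [ 0.4281 -0.3624] yaw -0.02 93 47
[ 0.42017268 -0.15762865  0.24151033]
go [-0.0346 -0.0498  0.5539] [-0.0005  0.0008  0.0082]
```

```bash
python3 -m handwheel '[[-0.02,-0.03,0.1,0,0,0.008,0.7],[-0.0346,-0.0498,0.2,0,0,0.008,0.7],[-0.0346,-0.0498,0.33,0,0,0.008,0.7],[-0.0346,-0.0498,0.42,0,0,0.008,0.7],[-0.0346,-0.0498,0.48,0,0,0.008,0.7],[-0.0346,-0.0498,0.52,0,0,0.008,0.7],[-0.0346,-0.0498,0.54,0,0,0.008,0.7],[-0.0346,-0.0498,0.553,0,0,0.008,0.7],[-0.0346,-0.0498,0.553,0,0,0.008,0.7],[-0.0346,-0.0498,0.553,0,0,0.008,0.7]]' 40
python3 - <<'E'
from h import *
go(.4359,-.1769,.0203,.041)
E
```

```text
time: 26.45
eef_pos: [0.4357, -0.1767, 0.0199]
tcp_rot: [-0.021, 1.0, -0.0, 0.001]
contact_force: [-0.2, -0.6, -0.6]
opening: 0.855
finger_force: 0.0
go [-0.0005 -0.0004 -0.0009] [-0.0003  0.0004  0.0004]
```

```bash
python3 -m handwheel '[[0,0,-0.001,0,0,0,0.4],[0,0,-0.001,0,0,0,0.25],[0,0,-0.001,0,0,0,0],[0,0,-0.001,0,0,0,-0.5],[0,0,-0.001,0,0,0,-1],[0,0,-0.001,0,0,0,-1],[0,0,-0.001,0,0,0,-1]]' 40
python3 - <<'E'
from h import *
go(.609,-.1648,.0203,.068)
E
```

```text
time: 27.32
eef_pos: [0.4355, -0.1767, 0.0202]
tcp_rot: [-0.021, 1.0, -0.0, 0.0]
contact_force: [-0.9, -0.2, 5.9]
opening: 0.575
finger_force: 43.2
go [-4.345e-01  1.140e-02 -1.000e-04] [-0.0002  0.0002 -0.0081]
```

```bash
python3 -m handwheel '[[-0.01,0,0,0,0,0,-1],[-0.04,0.001,0,0,0,-0.001,-1],[-0.085,0.002,0,0,0,-0.002,-1],[-0.13,0.003,0,0,0,-0.003,-1],[-0.175,0.005,0,0,0,-0.004,-1],[-0.22,0.006,0,0,0,-0.005,-1],[-0.265,0.007,0,0,0,-0.006,-1],[-0.31,0.008,0,0,0,-0.007,-1],[-0.36,0.01,0,0,0,-0.008,-1],[-0.405,0.011,0,0,0,-0.008,-1],[-0.4345,0.0115,0,0,0,-0.008,-1],[-0.4345,0.0115,0,0,0,-0.008,-1]]'
python3 -m handwheel '[[0,0,0,0,0,0,0],[0,0,0,0,0,0,0.2],[0,0,0,0,0,0,0.42],[0,0,0,0,0,0,0.42],[0,0,-0.04,0,0,0,0.42],[0,0,-0.12,0,0,0,0.42],[0,0,-0.25,0,0,0,0.42],[0.1,-0.1,-0.4,0,0,0,0.6],[0.3,-0.2,-0.5,0,0,0,0.7],[0.47,-0.26,-0.55,0,0,0,0.7],[0.47,-0.26,-0.55,0,0,0,0.7],[0.47,-0.26,-0.55,0,0,0,0.7]]'
python3 boards.py b4
python3 - <<'E'
from h import *
go(.4429,-.2745,.02,.158)
E
```

```text
time: 28.82
eef_pos: [0.6094, -0.1647, 0.0203]
tcp_rot: [-0.034, 0.999, -0.0, 0.0]
contact_force: [-0.9, 0.2, 5.2]
opening: 0.57
finger_force: 43.1
time: 30.32
eef_pos: [0.4265, -0.283, 0.2432]
tcp_rot: [-0.032, 0.999, -0.002, 0.002]
contact_force: [-0.6, 1.6, -0.1]
opening: 0.85
finger_force: 0.0
wrist [ 0.4318 -0.2787] yaw 0.155 100 50
wrist [ 0.428  -0.3665] yaw 0.084 100 52
top   [ 0.5914 -0.0833] yaw 0.063 99 48
top   [ 0.5976 -0.1628] yaw 0.074 98 48
[ 0.42787174 -0.28126832  0.24085574]
go [-0.0375  0.0153  0.5522] [-0.0005  0.0006 -0.0293]
```

```bash
python3 -m handwheel '[[-0.02,0.005,0.1,0,0,-0.015,0.65],[-0.039,0.0097,0.2,0,0,-0.0285,0.65],[-0.039,0.0097,0.33,0,0,-0.0285,0.65],[-0.039,0.0097,0.42,0,0,-0.0285,0.65],[-0.039,0.0097,0.48,0,0,-0.0285,0.65],[-0.039,0.0097,0.52,0,0,-0.0285,0.65],[-0.039,0.0097,0.54,0,0,-0.0285,0.65],[-0.039,0.0097,0.551,0,0,-0.0285,0.65],[-0.039,0.0097,0.551,0,0,-0.0285,0.65],[-0.039,0.0097,0.551,0,0,-0.0285,0.65]]' 40
python3 -m handwheel '[[0,0,0,0,0,0,0.4],[0,0,0,0,0,0,0.25],[0,0,0,0,0,0,0],[0,0,0,0,0,0,-0.5],[0,0,0,0,0,0,-1],[0,0,0,0,0,0,-1],[0,0,0,0,0,0,-1]]' 40
python3 - <<'E'
from h import *
go(.615,-.2446,.0203,.068)
E
```

```text
time: 31.68
eef_pos: [0.4438, -0.2764, 0.02]
tcp_rot: [-0.078, 0.997, -0.001, 0.001]
contact_force: [-0.9, 0.2, -0.3]
opening: 0.825
finger_force: 0.0
time: 32.55
eef_pos: [0.4437, -0.2763, 0.0198]
tcp_rot: [-0.078, 0.997, -0.0, 0.0]
contact_force: [-0.7, -0.4, 5.5]
opening: 0.576
finger_force: 43.6
go [-0.4354  0.0114 -0.0011] [-0.0002  0.0002  0.0283]
```

```bash
python3 -m handwheel '[[-0.01,0,0,0,0,0.001,-1],[-0.04,0.001,0,0,0,0.003,-1],[-0.085,0.002,0,0,0,0.006,-1],[-0.13,0.003,0,0,0,0.009,-1],[-0.175,0.005,0,0,0,0.012,-1],[-0.22,0.006,0,0,0,0.015,-1],[-0.265,0.007,0,0,0,0.018,-1],[-0.31,0.008,0,0,0,0.021,-1],[-0.36,0.01,0,0,0,0.024,-1],[-0.405,0.011,0,0,0,0.027,-1],[-0.4355,0.0115,0,0,0,0.0285,-1],[-0.4355,0.0115,0,0,0,0.0285,-1]]'
python3 -m handwheel '[[0,0,0,0,0,0,0],[0,0,0,0,0,0,0.2],[0,0,0,0,0,0,0.42],[0,0,0,0,0,0,0.42],[0,0,-0.04,0,0,0,0.42],[0,0,-0.12,0,0,0,0.42],[0,0,-0.25,0,0,0,0.42],[0.1,-0.1,-0.4,0,0,0,0.6],[0.3,-0.2,-0.5,0,0,0,0.7],[0.47,-0.26,-0.55,0,0,0,0.7],[0.47,-0.26,-0.55,0,0,0,0.7],[0.47,-0.26,-0.55,0,0,0,0.7]]'
python3 boards.py b5
python3 - <<'E'
from h import *
go(.44,-.3662,.02,.086)
E
```

```text
time: 34.05
eef_pos: [0.6157, -0.2444, 0.0198]
tcp_rot: [-0.034, 0.999, -0.0, 0.001]
contact_force: [1.0, 0.1, 4.8]
opening: 0.575
finger_force: 43.6
time: 35.55
eef_pos: [0.4322, -0.3631, 0.243]
tcp_rot: [-0.031, 1.0, -0.003, 0.002]
contact_force: [0.4, -0.1, 0.8]
opening: 0.852
finger_force: 0.0
wrist [ 0.4283 -0.3682] yaw 0.077 99 50
top   [ 0.5922 -0.0833] yaw 0.059 101 48
top   [ 0.598  -0.1628] yaw 0.071 99 48
top   [ 0.6046 -0.2424] yaw 0.069 101 48
top   [ 0.431  -0.3624] yaw -0.02 93 47
[ 0.43386583 -0.36099607  0.24048765]
go [-0.0135 -0.0132  0.5513] [-0.0005  0.0005 -0.0064]
```

```bash
python3 -m handwheel '[[-0.007,-0.008,0.1,0,0,-0.005,0.7],[-0.0143,-0.0157,0.2,0,0,-0.005,0.7],[-0.0143,-0.0157,0.33,0,0,-0.005,0.7],[-0.0143,-0.0157,0.42,0,0,-0.005,0.7],[-0.0143,-0.0157,0.48,0,0,-0.005,0.7],[-0.0143,-0.0157,0.52,0,0,-0.005,0.7],[-0.0143,-0.0157,0.54,0,0,-0.005,0.7],[-0.0143,-0.0157,0.55,0,0,-0.005,0.7],[-0.0143,-0.0157,0.55,0,0,-0.005,0.7],[-0.0143,-0.0157,0.55,0,0,-0.005,0.7]]' 40
python3 -m handwheel '[[0,0,0,0,0,0,0.4],[0,0,0,0,0,0,0.25],[0,0,0,0,0,0,0],[0,0,0,0,0,0,-0.5],[0,0,0,0,0,0,-1],[0,0,0,0,0,0,-1],[0,0,0,0,0,0,-1]]' 40
python3 - <<'E'
from h import *
go(.62,-.3242,.0203,.068)
E
```

```text
time: 36.9
eef_pos: [0.4407, -0.367, 0.0201]
tcp_rot: [-0.042, 0.999, -0.001, 0.001]
contact_force: [-0.4, 0.2, 0.6]
opening: 0.851
finger_force: 0.0
time: 37.78
eef_pos: [0.4405, -0.367, 0.0197]
tcp_rot: [-0.042, 0.999, -0.001, 0.0]
contact_force: [0.2, -1.4, 5.4]
opening: 0.574
finger_force: 44.4
go [-0.456   0.0693 -0.0013] [-0.0003  0.0002  0.0048]
```

```bash
python3 -m handwheel '[[-0.01,0.001,0,0,0,0,-1],[-0.045,0.007,0,0,0,0.001,-1],[-0.09,0.014,0,0,0,0.001,-1],[-0.135,0.02,0,0,0,0.002,-1],[-0.18,0.027,0,0,0,0.002,-1],[-0.23,0.035,0,0,0,0.003,-1],[-0.28,0.042,0,0,0,0.003,-1],[-0.33,0.05,0,0,0,0.004,-1],[-0.38,0.058,0,0,0,0.005,-1],[-0.43,0.065,0,0,0,0.005,-1],[-0.456,0.0693,0,0,0,0.005,-1],[-0.456,0.0693,0,0,0,0.005,-1]]'
python3 -m handwheel '[[0,0,0,0,0,0,0],[0,0,0,0,0,0,0.2],[0,0,0,0,0,0,0.42],[0,0,0,0,0,0,0.42],[0,0,-0.04,0,0,0,0.42],[0,0,-0.12,0,0,0,0.42],[0,0,-0.25,0,0,0,0.42],[0.2,-0.05,-0.4,0,0,0,0.6],[0.4,-0.05,-0.5,0,0,0,0.7],[0.48,-0.05,-0.55,0,0,0,0.7],[0.48,-0.05,-0.55,0,0,0,0.7],[0.48,-0.05,-0.55,0,0,0,0.7]]'
python3 boards.py b6
python3 - <<'E'
import cv2
t=cv2.imread("pics/t_b6.png");cv2.imwrite("pics/v6.png",cv2.resize(t[150:310,85:405],None,fx=2.5,fy=2.5,interpolation=cv2.INTER_CUBIC))
E
```

```text
time: 39.28
eef_pos: [0.6203, -0.3238, 0.0197]
tcp_rot: [-0.034, 0.999, -0.0, 0.0]
contact_force: [-0.2, -0.8, 5.3]
opening: 0.576
finger_force: 44.5
time: 40.78
eef_pos: [0.4286, -0.3579, 0.2431]
tcp_rot: [-0.032, 0.999, -0.003, 0.002]
contact_force: [0.1, -0.6, 0.1]
opening: 0.846
finger_force: 0.0
top   [ 0.5922 -0.0833] yaw 0.059 101 48
top   [ 0.598  -0.1628] yaw 0.069 100 49
top   [ 0.6045 -0.2425] yaw 0.069 100 48
top   [ 0.6089 -0.3216] yaw 0.073 101 48
[ 0.4295876  -0.3567074   0.24015943]
```

View pics/v6.png

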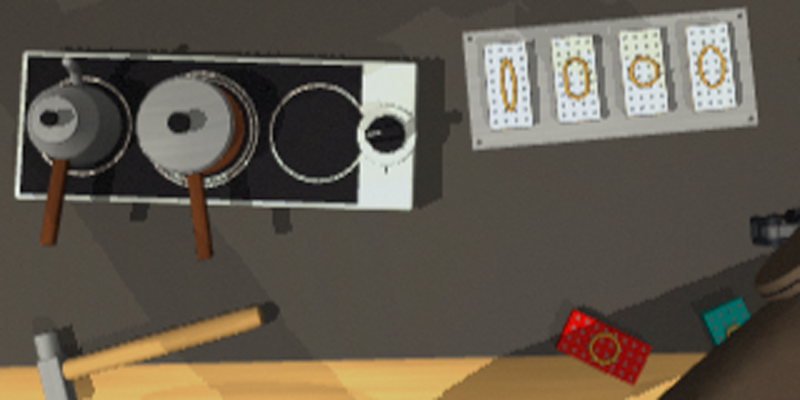

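The final picture shows all four boards square on the plate, at (508,85), (576,80), (646,72) and (711,68). The kettle is in the left ring at (60,120), the pan is in the heat ring at (187,125), and the dial is turned with its bar now across at (385,133). The gripper is clear, so I'm handing in.

```bash
python3 -c "
from plant import ctrl; print(ctrl.sign_off())"
```

```text
the job is handed in; nothing more can be done
None
```

I've handed the job in, with the order kept: the kettle was slid into the left end ring, then the pan into the heat ring, then the dial turned clockwise to its stop, and all four boards were slid square onto the cooling plate; it took about 41 s of robot time, and I never moved the flask, file block or hammer.

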